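# Clamp a filter cassette under the inspection head with a ratchet clamp

## Task

Clamp the black filter cassette in the inspection fixture. First flip the blue stop flag down across the channel, then slide the cassette along the channel, under the ring light, until it is fully against the flag, then flip the orange-balled pawl lever of the ratchet over so that the handle tightens when it is swung clockwise (seen from above), and last swing the ratchet handle clockwise by its black knob until the jaw holds the cassette firmly against the fence. Work the jaw only through the handle, do not turn the toothed wheel by hand, leave the flag down and the cassette flat and clamped, and do not disturb the other things on the table.

Things in the scene. Friction and masses are not known exactly. Their poses are not given: they have to be found in the camera images.
- fixture: inspection fixture fixed to the table, an aluminium base plate 205 x 194 x 10 mm. Its frame is called 'local' below (mm): origin at table height, z up, +x along the channel (to the robot's right), +y away from the robot. The base spans local x -115..90, y -128..66; its top (the channel floor) is at z 10
- channel (a point): on the channel floor, local (-36, 0, 10), axes as local. The channel runs along x, open at its left end (local -x), between a black fence on the far side (inner face y +28, x -110..38, top z 32) and a black guide on the near side (inner face y -34, x -110..-20, top z 28): 62 mm wide, 6 mm more than the cassette
- ring_light (a point): centre of the underside of the ring light over the channel: local (12, 0, 123), disc of radius 46, 16 thick; camera barrel (radius 18) above it to z 230; arm (18 wide, z 197..213) from a mast (20 x 24) at local (78, 0). A tool that pushes the cassette home must lean back toward the channel's open end (its body over local -x), 30 to 45 degrees from vertical, to clear it
- cassette: loose black filter cassette, 56 x 56 mm, 32 high, about 150 g, amber round window on top; origin at the centre of its underside. It stands flat in the left (local -x) part of the channel, sides along the fixture's axes. Fully against the flag its origin is at local x +12 (its face at x +40)
- stop_flag (a joint): flip stop: blue bar 74 long, 12 x 13 mm, hinged on the far side of the channel, axis along local x. 0 = down across the channel (its face at local x +40, top z 26), 1.57 = upright, 1.75 = leaning outward (away from the robot), near where it starts. Very free: pushed inward (toward the robot) some 10 degrees past upright, it falls down by itself in about a second
- flag_hinge (a point): on the flag's hinge axis at the middle of the bar: local (46, 59, 19.5)
- flag_tip (a point): middle of the free end of the flag's bar, 72 mm from the hinge; when upright about 92 mm above the table
- pawl_lever (a joint): tipping of the ratchet's pawl lever about the axis along the handle; -0.436..0.436, 0 = upright. Positive = leaning to the handle's clockwise side (from above): the handle then drives when swung clockwise (tighten) and clicks back freely. Negative (start): swung clockwise it only clicks. Past upright it falls over by its own weight and rests at 0.24 to 0.44 either way (less when riding on a tooth)
- pawl_pivot (a point): on the pawl's axis: 32 mm from the handle's axis along the handle, 55 mm above the table
- pawl_ball (a point): centre of the orange ball (radius 8 mm), 38 mm from the pawl's pivot; it tops the upright steel lever
- ratchet_handle (a joint): swing of the ratchet handle about handle_axis, growing clockwise from above, 0..1.6 rad, starts at 0 to 0.3. The handle points along local direction angle -90 degrees minus this value (0 deg = local +x, anticlockwise positive). Up to 0.27 rad is lost before the pawl meets a tooth; then the jaw closes 15 mm per rad and bites after about 0.4 rad
- handle_axis (a point): point on the handle's vertical axis, 52 mm above the table: local (12, -84). Driving the wheel takes 0.2 N m (2 N at the knob) plus 1 N at the knob for each 7 N at the jaw; a push of 5 to 8 N at the knob clamps well. The clamp holds itself when the handle is let go
- handle_knob (a point): on the axis of the handle's upright black knob (22 mm diameter, from 57 to 97 mm above the table), 100 mm from the handle's axis, 85 mm above the table
- jaw: steel clamp jaw, 48 x 20 x 23 mm, on the near side of the channel at local x -12..36, sliding toward +y; origin at the middle of its clamping face's lower edge (local y -34 when open, z 11)
- ratchet_wheel: steel wheel with 24 upright teeth, radius 44 mm, about the handle's axis below the handle (36 to 46 mm above the table); origin on its axis at table height
- hex_set: bystander: hex keys in a red holder beside a black cap, 92 x 77 x 37 mm, right of the fixture, in front of the black box
- loose_frame: bystander: black square filter frame lying flat, 55 x 55 x 9 mm, left of the fixture
- short_post: bystander: steel post lying, 12 x 75 mm, front left
- teal_driver: bystander: ball driver with teal handle, 185 mm long, front right
- fork: bystander: bright clamping fork, 24 x 60 x 8 mm, lying on the fixture's base at its front left, below the handle's sweep
Mind the look-alikes: they are no part of the job. Several things have the shape of the cassette; the one meant has the colours described above.

How it is judged:
By the outcome, as a careful person would: the job done as asked, in the order asked, and still so for the second after the job is handed in, with the robot touching nothing.
It also fails if it takes over 67 s, if anything falls off the work surface, if the arm or the gripper's body presses on something with over 40 N, if the wrist force passes 120 N, or if a joint passes its speed limit or range.

## Robot

A 6-joint arm with a two-finger parallel gripper is mounted at the origin on a cart in front of the work surface, level with it; the furniture and walls round the work are solid. World frame = base frame: x ahead of the robot, y to its left, z up, the work surface at z = 0. Lengths are in mm, angles in rad, forces in N, time in s.
With the tool pointing down it reaches from about 350 to 850 mm from the base axis. Payload 8.1 kg.
Tool frame: the origin (TCP) lies midway between the tips of the shut fingers; the grasp point (between the pads) lies 19 mm behind it (arm.hold_point_z is the distance from the TCP to the grasp point, in mm); y points along the fingers, x is the direction in which the jaws open and shut, and the axes are right-handed (so a half turn about y gives the same grasp; the last joint's range is limited). The gripper opens to 85 mm and grips with 20 to 120 N. Pads are 22 mm wide; open, the fingers measure 114 mm over their backs; the gripper's body (76 mm by 85 mm) begins 54 mm behind the grasp point. The pads swing forward as they close: fully open they stand 13 mm farther back than shut.
Start: joints at [-1.334, 0.13, 1.488, -0, 1.523, -0.085], TCP at [189.785, -569.199, 231.292] pointing down, gripper open.
Joint ranges: [-2.96, 2.96], [-0.89, 2.26], [0.02, 2.5], [-1.34, 4.48], [0, 2.73], [-2.66, 2.66]. Speed limits (rad/s): [2.39, 2.39, 2.79, 3.14, 3.14, 3.14].

## Interface

Orientations are given as a unit quaternion [x, y, z, w].
In Python, from bench import arm, imaging gives the robot as it stands. The module is installed in compiled form; this text tells all that it offers.
- The arm moves only by the tool move_arm, never from a script. Its argument "targets" is one flat list of numbers, 7 for each row, row after row: the shift along the world's x, y, z in units of 50 mm (1.0 is 50 mm), then the turn, a rotation vector about the world's x, y, z in units of 8 degrees (1.0 is 8 degrees), then the finger opening in mm, from 0 to 85.4. A call has 1 to 10 rows; each row is the pose to reach, as a shift and turn from the pose measured when the call began; what a row does not reach only later rows make up. A row lasts 1/10 s, in which the tool goes at most 50 mm and 8.59 degrees, less where a joint would pass 70% of its speed; a pose out of reach is approached as far as the arm can. A call with a gripper value outside its range is refused whole. The fingers move at their own pace and stop on an object; "grip_force" is the grip in N (left out, the last holds). Time passes only in rows, so rows that repeat a pose let the fingers close. It gives the time, the measured TCP pose, the force and the opening at its end, in the units of the state.
- arm.read_state(): the state, without advancing time (a new reading comes with each control period).
- imaging.grab_frame(name): name is "side" or "top"; returns (picture, depth): 384x512x3 uint8, red, green, blue; 384x512 float32, mm along the optical axis (not along the pixel's ray), 0 where there is no reading.
- imaging.camera_info(name): a dict with "mtx" (3x3 intrinsics, pixels), "position" and "rotation" of the camera in the world. Camera axes: x right, y down, z forward; pixel columns grow to the right and rows downward; lengths in mm; the calibration is good to about 2 mm. A picture is of the moment at which its call begins. camera_info takes no time and is no camera call.
- arm.close_job(): hands the job in, once; it reports no verdict.
The state is a dict: "time_s": time; "q": joint angles; "joint_velocities": joint speeds; "tau": joint torques, N m; "tcp_pos": TCP position; "orientation": TCP orientation; "wrist_force": force on the tool from outside, world axes, zero at the start; "torque": the same for the moment, N m; "width": finger opening in mm.
Only numpy, scipy, OpenCV 4.12 (cv2) and the standard library are available. Lean on these libraries where they do the work, as an engineer would, in place of code of your own. Each camera call takes 0.05 s, during which the arm holds its last target. There are 200 camera calls.

## Working session

There is one attempt and no reset: what is moved stays moved. The work goes in short steps, Python scripts to look and compute and a tool call to move; the robot and the scene stay as the last step left them, time stands still between calls to the robot, and variables do not carry over. Pictures are saved under pics/ and viewed, about 8 in all and at most 12, crops included, and the job is handed in when it is done.

Besides the shell and the picture viewer there is one more tool, called after "Request:" by a JSON object that holds its "api" and its "payload". move_arm: Moves the arm, as the interface text tells. Its arguments: {"type":"object","properties":{"targets":{"type":"array","items":{"type":"number"}},"grip_force":{"type":"number"}},"required":["targets"]}

```bash
mkdir -p pics; cat > h.py <<'E'
import numpy as np, cv2
from bench import arm, imaging
def grab(n,f=None):
    p,d=imaging.grab_frame(n)
    if f: cv2.imwrite('pics/'+f,p[:,:,::-1])
    np.savez('/tmp/%s.npz'%n,p=p,d=d); return p,d
def Rc(i):
    R=np.array(i['rotation'],float)
    if R.shape==(4,):
        from scipy.spatial.transform import Rotation; R=Rotation.from_quat(R).as_matrix()
    return R
def cloud(n,d):
    i=imaging.camera_info(n);K=np.array(i['mtx']);v,u=np.mgrid[:d.shape[0],:d.shape[1]]
    c=np.stack([(u-K[0,2])/K[0,0]*d,(v-K[1,2])/K[1,1]*d,d],-1)
    return c@Rc(i).T+np.array(i['position'])
def proj(n,P):
    i=imaging.camera_info(n);K=np.array(i['mtx']);c=(np.atleast_2d(P)-np.array(i['position']))@Rc(i)
    return (c@K.T)[:,:2]/c[:,2:]
E
python3 - <<'E'
from h import *
a,_=grab('top');b,_=grab('side')
cv2.imwrite('pics/1.png',cv2.resize(np.hstack([a,b])[:,:,::-1],(800,300)));cv2.imwrite('pics/top.png',a[:,:,::-1]);cv2.imwrite('pics/side.png',b[:,:,::-1])
for n in('top','side'):print(imaging.camera_info(n))
s=arm.read_state();print(s)
E
```

```text
{'mtx': array([[369.24017091,   0.        , 248.70524513],
       [  0.        , 369.24017091, 195.77233846],
       [  0.        ,   0.        ,   1.        ]]), 'position': array([ 365.85746334,  135.59267326, 1049.29626005]), 'rotation': array([-0.70250575,  0.70628915, -0.07257085,  0.04873162])}
{'mtx': array([[413.8610037 ,   0.        , 248.47155044],
       [  0.        , 413.8610037 , 193.19301745],
       [  0.        ,   0.        ,   1.        ]]), 'position': array([ -7.06065787, 865.01642302, 723.41889708]), 'rotation': array([-0.25677092,  0.84499124, -0.44637323,  0.14425477])}
{'time_s': 0.1, 'q': array([-1.33442459e+00,  1.31074485e-01,  1.48914378e+00, -3.44175335e-05,
        1.52299417e+00, -8.53758717e-02]), 'joint_velocities': array([-0.00114736, -0.00373991, -0.00209593, -0.00119217, -0.00118875,
       -0.00139604]), 'tau': array([ 9.42429324e-04, -5.70955038e+01, -5.01942444e+01, -1.75450873e-04,
        8.18614120e-03, -3.57077973e-06]), 'tcp_pos': array([ 189.64530019, -568.73512522,  230.37059509]), 'orientation': array([-0.57327037,  0.4138951 , -0.41301058,  0.57399843]), 'wrist_force': array([-0.50088589,  0.02443886,  0.39936967]), 'torque': array([ 0.00169524, -0.01899078,  0.00869567]), 'width': 85.26120508351423}
```

View pics/top.png

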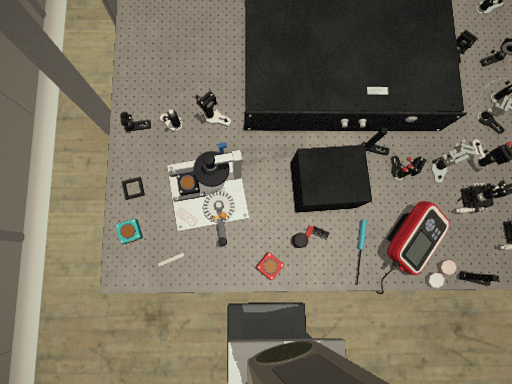

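View pics/side.png

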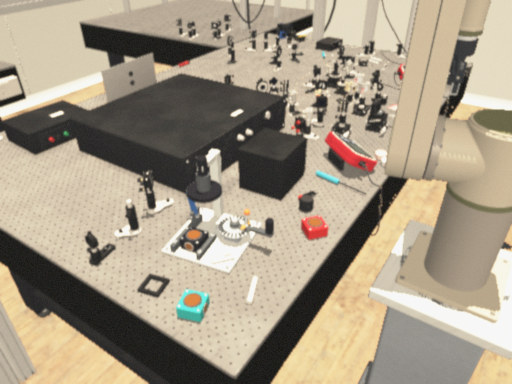

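```bash
python3 - <<'E'
from h import *
t=np.load('/tmp/top.npz');s=np.load('/tmp/side.npz')
C=cloud('top',t['d']);p=t['p'].astype(int)
roi=np.zeros(p.shape[:2],bool);roi[140:240,155:260]=1
m=roi&(C[...,2]>4)&(C[...,2]<17)&(p.min(-1)>170)
P=C[m][:,:2].astype(np.float32);print(len(P),np.median(C[m][:,2]))
r=cv2.minAreaRect(P);print(r,cv2.boxPoints(r))
og=roi&(p[...,0]>190)&(p[...,1]>70)&(p[...,1]<170)&(p[...,2]<90)
for v,u in np.argwhere(og):print(u,v,p[v,u],C[v,u].round())
a=cv2.resize(t['p'][135:255,150:270,::-1],(600,600),interpolation=cv2.INTER_CUBIC);cv2.imwrite('pics/ct.png',a)
b=cv2.resize(s['p'][140:280,150:290,::-1],(600,600),interpolation=cv2.INTER_CUBIC);cv2.imwrite('pics/cs.png',b)
E
```

```text
1707 9.331103723968681
((562.0018920898438, 218.18359375), (193.69949340820312, 203.8941650390625), 10.314265251159668) [[448.46384 301.1426 ]
 [484.97055 100.54325]
 [675.5399  135.22458]
 [639.0332  335.82394]]
222 212 [208 130  82] [489. 172.  96.]
221 213 [211 126  62] [486. 175.  98.]
222 213 [220 137  64] [486. 172.  96.]
223 213 [218 137  62] [486. 170.  97.]
224 213 [217 132  60] [486. 167.  94.]
221 214 [219 135  68] [484. 175.  95.]
222 214 [220 151  76] [483. 172. 100.]
223 214 [219 155  78] [483. 170.  98.]
224 214 [219 142  68] [483. 167.  98.]
225 214 [209 120  55] [483. 165.  96.]
221 215 [218 130  63] [481. 175.  96.]
222 215 [221 147  74] [481. 172.  96.]
223 215 [221 152  78] [481. 170.  96.]
224 215 [220 139  70] [480. 167.  99.]
225 215 [201 111  51] [ 366.  136. 1049.]
226 215 [199 153  86] [486. 163.  51.]
221 216 [204 115  58] [478. 175.  96.]
222 216 [220 131  64] [478. 172.  99.]
223 216 [222 136  70] [478. 170.  98.]
224 216 [214 124  61] [478. 167.  94.]
225 216 [191 121  64] [483. 166.  53.]
218 218 [202 162  89] [477. 185.  57.]
```

View pics/ct.png

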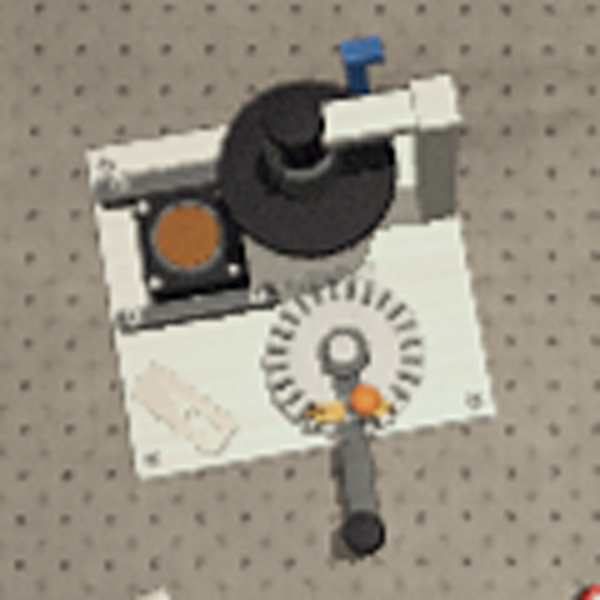

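View pics/cs.png

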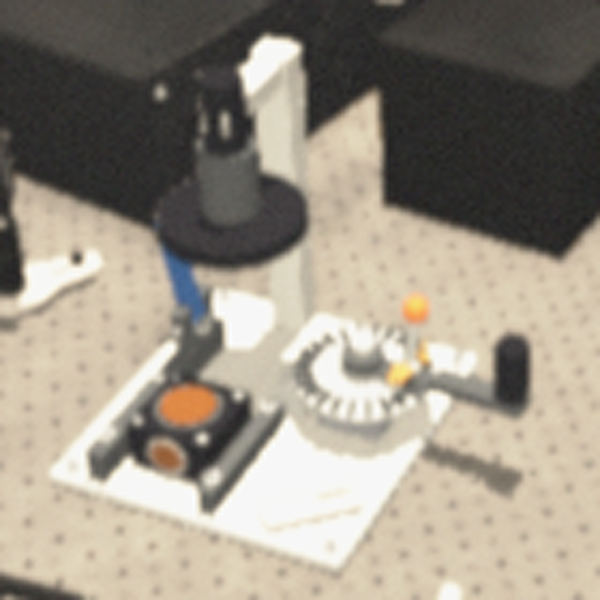

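```bash
cat >> h.py <<'E'
EX=np.array([.179,-.984,0]);EY=np.array([.984,.179,0]);O=np.array([594.7,211.4,0])
def W(x,y,z): return O+x*EX+y*EY+np.array([0,0,z])
def L(P): d=np.asarray(P)-O; return np.stack([d@EX,d@EY,d[...,2]],-1)
def tool():
    from scipy.spatial.transform import Rotation
    s=arm.read_state();R=Rotation.from_quat(s['orientation']).as_matrix()
    return s,R
E
python3 - <<'E'
from h import *
t=np.load('/tmp/top.npz');s=np.load('/tmp/side.npz')
for n,f in(('top',t),('side',s)):
    C=L(cloud(n,f['d']));p=f['p'].astype(int);b=(f['d']>0)
    near=b&(abs(C[...,0])<200)&(abs(C[...,1])<260)
    def rep(k,m):
        m=m&near
        if m.sum(): print(n,k,m.sum(),np.median(C[m],0).round(1),C[m].min(0).round(),C[m].max(0).round())
    rep('blue',(p[...,2]>p[...,0]+60)&(p[...,2]>p[...,1]+30)&(C[...,2]>20))
    rep('knob',(p.max(-1)<75)&(C[...,1]<-140)&(C[...,2]>70)&(C[...,2]<110)&(abs(C[...,0])<110))
    rep('ball',(p[...,0]>190)&(p[...,2]<100)&(C[...,2]>75)&(C[...,2]<110)&(C[...,1]<-60))
    rep('amber',(p[...,0]>p[...,2]+80)&(C[...,2]>36)&(C[...,2]<50)&(C[...,1]>-30)&(C[...,1]<30))
    rep('casstop',(C[...,2]>38)&(C[...,2]<48)&(C[...,1]>-40)&(C[...,1]<40)&(C[...,0]<-20))
    rep('ring',(C[...,2]>125)&(C[...,2]<150)&(abs(C[...,1])<60))
    rep('ballpt',(C[...,2]>80)&(C[...,2]<110)&(C[...,1]<-60)&(C[...,1]>-130))
C=L(cloud('top',t['d']))
for y in range(60,260,20):
    print(y,[int(np.nan_to_num(C[...,2][(abs(C[...,0]-x)<10)&(abs(C[...,1]-y)<10)&(C[...,2]<600)].max(initial=0))) for x in range(-100,160,20)])
s,R=tool();print(R.round(2))
E
```

```text
top blue 31 [50.7 69.4 89.8] [41. 64. 85.] [60. 75. 93.]
top knob 57 [   6.9 -184.8   96. ] [  -4. -195.   72.] [  17. -174.   99.]
top ball 19 [  20.2 -117.7   96.4] [  15. -122.   93.] [  27. -111.  100.]
top amber 103 [-61.3  -3.6  43.4] [-76. -19.  38.] [-47.  11.  49.]
top casstop 375 [-62.5  -5.1  41.8] [-90. -32.  38.] [-34.  36.  47.]
top ring 697 [  7.4 -13.2 137.9] [-34. -46. 126.] [ 88.  45. 150.]
top ballpt 27 [  19.4 -117.3   96.1] [  13. -124.   92.] [  27. -111.  100.]
side blue 43 [40.8 57.9 45.6] [35. 51. 26.] [48. 65. 68.]
side knob 76 [  -2.3 -187.8   86.8] [  -7. -195.   70.] [   9. -180.   98.]
side ball 9 [  12.2 -120.7   95.4] [  10. -125.   93.] [  16. -117.   98.]
side amber 90 [-61.3  -3.1  44.2] [-78. -19.  41.] [-41.  14.  48.]
side casstop 323 [-67.3  -7.4  42.7] [-94. -34.  38.] [-34.  30.  48.]
side ring 642 [ -2.9 -12.4 138.6] [-36. -48. 125.] [ 87.  43. 150.]
side ballpt 35 [  14.6 -119.6   95.2] [   9. -126.   80.] [  21. -112.  101.]
60 [16, 13, 11, 13, 0, 0, 0, 92, 92, 0, 3, 5, 1]
80 [3, 3, 2, 2, 2, 2, 2, 91, 91, 5, 3, 3, 3]
100 [2, 3, 1, 3, 5, 1, 3, 2, 1, 2, 3, 3, 1]
120 [4, 2, 3, 3, 4, 4, 2, 3, 1, 2, 3, 142, 142]
140 [4, 4, 4, 3, 2, 4, 3, 2, 2, 3, 4, 143, 141]
160 [2, 13, 5, 3, 2, 4, 2, 14, 13, 20, 3, 3, 141]
180 [80, 103, 104, 2, 3, 104, 125, 126, 16, 18, 1, 2, 142]
200 [19, 85, 84, 3, 4, 124, 126, 126, 123, 3, 3, 2, 141]
220 [17, 11, 3, 2, 1, 119, 0, 121, 2, 4, 2, 4, 140]
240 [3, 2, 2, 2, 2, 3, 0, 0, 1, 5, 2, 3, 139]
[[ 0.32 -0.    0.95]
 [-0.95  0.    0.32]
 [-0.   -1.    0.  ]]
```

```bash
cat >> h.py <<'E'
from scipy.spatial.transform import Rotation as Ro
def plan(pos,f=(0,0,-1),x=(1,0,0)):
    """shift/turn in move units from present pose to local tcp pos, finger dir f, jaw dir x (local)"""
    s,R=tool();B=np.stack([EX,EY,[0,0,1]],1)
    f=B@np.array(f,float);f/=np.linalg.norm(f);x=B@np.array(x,float);x-=f*(x@f);x/=np.linalg.norm(x)
    T=np.stack([x,f,np.cross(x,f)],1);r=Ro.from_matrix(T@R.T).as_rotvec(degrees=True)/8
    print('shift',((W(*pos)-s['tcp_pos'])/50).round(2),'turn',r.round(2))
def st():
    s,R=tool();B=np.stack([EX,EY,[0,0,1]],1)
    print(round(s['time_s'],2),'loc',L(s['tcp_pos']).round(1),'f',(B.T@R[:,1]).round(2),'x',(B.T@R[:,0]).round(2),'F',(B.T@s['wrist_force']).round(1),'w',round(s['width'],1),'q',s['q'].round(2))
E
python3 - <<'E'
from h import *
st()
plan((46,108,330),(0,-.42,-.9))
plan((46,108,330),(0,-.42,-.9),(0,1,0))
E
```

```text
0.1 loc [ 695.1 -538.2  230.4] f [-0. -0. -1.] x [ 0.99  0.14 -0.  ] F [-0.1 -0.5  0.4] w 85.3 q [-1.33  0.13  1.49 -0.    1.52 -0.09]
shift [10.39 15.08  1.99] turn [-0.79  3.03 -1.  ]
shift [10.39 15.08  1.99] turn [ 1.73  2.92 10.06]
```

Request:
{"api": "move_arm", "payload": {"targets": [0.6,1.0,0.5,0,0,0,0,1.3,1.9,1.0,0,0,0,0,2.0,2.8,1.5,0,0,0,0,2.6,3.8,2.0,0,0,0,0,3.2,4.7,2.0,-0.1,0.5,-0.2,0,3.9,5.6,2.0,-0.2,1,-0.4,0,4.5,6.5,2.0,-0.4,1.5,-0.6,0,5.1,7.4,2.0,-0.5,2,-0.8,0,5.8,8.4,2.0,-0.8,3,-1,0,6.5,9.4,2.0,-0.8,3,-1,0]}}

```text
time_s: 1.1
tcp_pos: [464.5, -169.0, 325.0]
orientation: [0.65, -0.541, 0.341, -0.41]
wrist_force: [1.0, -1.0, -1.5]
width: 0.3
```

```bash
python3 - <<'E'
from h import *
st()
plan((46,108,330),(0,-.42,-.9))
plan((46,108,82),(0,-.42,-.9))
E
```

```text
1.1 loc [ 351.  -196.3  325. ] f [ 0.   -0.43 -0.9 ] x [ 1.  0. -0.] F [ 1.1  0.8 -1.5] w 0.3 q [-0.3   0.21  1.3  -0.23  2.03  1.03]
shift [4.89 7.09 0.1 ] turn [ 0.01 -0.06 -0.01]
shift [ 4.89  7.09 -4.86] turn [ 0.01 -0.06 -0.01]
```

Request:
{"api": "move_arm", "payload": {"targets": [0.6,0.85,0,0,0,0,0,1.2,1.7,0,0,0,0,0,1.8,2.6,0.1,0,0,0,0,2.4,3.5,0.1,0,0,0,0,3.0,4.4,0.1,0,0,0,0,3.6,5.3,0.1,0,0,0,0,4.3,6.2,0.1,0,0,0,0,4.9,7.1,0.1,0,0,0,0,4.9,7.1,0.1,0,0,0,0,4.9,7.1,-0.5,0,0,0,0]}}

```text
time_s: 2.1
tcp_pos: [694.4, 184.5, 294.7]
orientation: [0.648, -0.54, 0.343, -0.413]
wrist_force: [1.6, -0.4, 2.3]
width: -0.2
```

```bash
python3 - <<'E'
from h import *
st()
plan((46,108,82),(0,-.42,-.9))
plan((46,55,82),(0,-.42,-.9))
E
```

```text
2.1 loc [ 44.4  93.3 294.7] f [ 0.   -0.42 -0.91] x [ 1.  0. -0.] F [0.7 1.5 2.3] w -0.2 q [0.19 1.15 0.02 0.   2.41 1.58]
shift [ 0.3   0.02 -4.25] turn [-0.01 -0.01 -0.02]
shift [-0.75 -0.17 -4.25] turn [-0.01 -0.01 -0.02]
```

Request:
{"api": "move_arm", "payload": {"targets": [0.2,0,-0.8,0,0,0,0,0.3,0,-1.6,0,0,0,0,0.3,0,-2.4,0,0,0,0,0.3,0,-3.2,0,0,0,0,0.3,0,-4.0,0,0,0,0,0.3,0,-4.25,0,0,0,0]}}

```text
time_s: 2.7
tcp_pos: [706.2, 183.9, 75.3]
orientation: [0.651, -0.542, 0.34, -0.409]
wrist_force: [-1.4, 0.0, -1.3]
width: 0.3
```

```bash
python3 - <<'E'
from h import *
st()
a,_=grab('side');cv2.imwrite('pics/s2.png',cv2.resize(a[100:280,120:360,::-1],(800,600),interpolation=cv2.INTER_CUBIC))
plan((46,52,82),(0,-.42,-.9))
E
```

```text
2.7 loc [ 47.1 104.8  75.3] f [ 0.   -0.43 -0.9 ] x [ 1.  0. -0.] F [-0.3 -1.4 -1.3] w 0.3 q [0.18 1.13 0.46 0.   2.   1.57]
shift [-1.04 -0.17  0.13] turn [ 0.01 -0.08 -0.02]
```

View pics/s2.png

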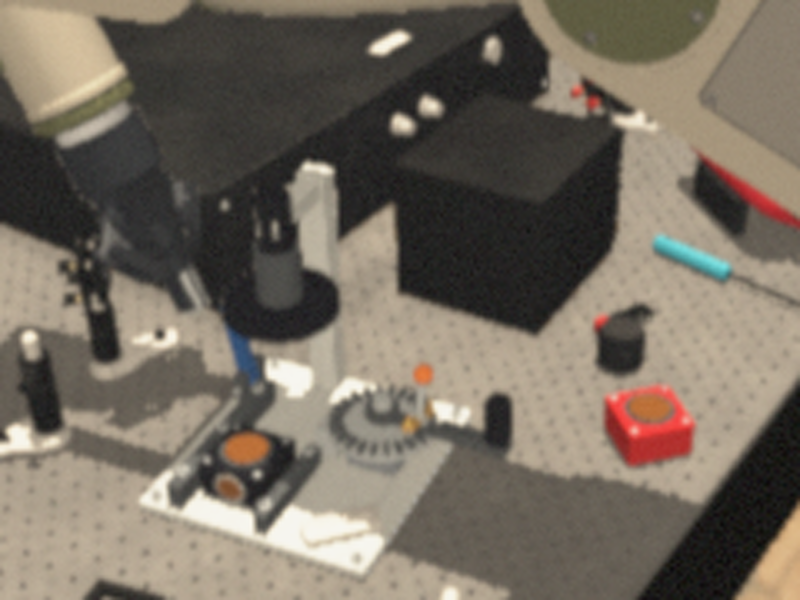

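Request:
{"api": "move_arm", "payload": {"targets": [-0.25,-0.05,0.1,0,0,0,0,-0.5,-0.1,0.1,0,0,0,0,-0.75,-0.15,0.1,0,0,0,0,-1.0,-0.2,0.1,0,0,0,0,-1.1,-0.2,0.1,0,0,0,0,-1.1,-0.2,0.1,0,0,0,0,-0.5,-0.1,0.3,0,0,0,0,0,0,1,0,0,0,0,0,0,2,0,0,0,0,-0.3,0,3,0,0,0,0]}}

```text
time_s: 3.75
tcp_pos: [693.2, 183.4, 217.3]
orientation: [0.651, -0.543, 0.339, -0.408]
wrist_force: [1.4, 0.2, 0.5]
width: -0.2
```

```bash
python3 - <<'E'
from h import *
st()
p,d=grab('side');C=L(cloud('side',d));p=p.astype(int)
m=(p[...,2]>p[...,0]+50)&(p[...,2]>p[...,1]+25)&(abs(C[...,0]-46)<40)&(abs(C[...,1])<100)
print(m.sum(),C[m].min(0),C[m].max(0),np.median(C[m],0))
f=(.72,0,-.69)
plan((-40,100,330),f,(0,1,0));plan((-40,100,330),f,(0,-1,0));plan((-130,-3,200),f,(0,-1,0));
plan((-40,100,330),f,(.69,0,.72))
E
```

```text
3.75 loc [ 45.2  92.  217.3] f [-0.   -0.44 -0.9 ] x [ 1.  0. -0.] F [0.  1.4 0.5] w -0.2 q [0.19 1.05 0.34 0.   2.21 1.58]
60 [ 35.75790683 -15.72298542  18.47191445] [55.34220449 56.7265619  28.01898161] [41.60144387  9.34666713 25.15094144]
shift [-0.16  1.68  1.99] turn [-2.41  1.65 11.09]
shift [-0.16  1.68  1.99] turn [-5.57 -8.05 -9.66]
shift [-2.51  3.09 -0.61] turn [-5.57 -8.05 -9.66]
shift [-0.16  1.68  1.99] turn [-5.06 -3.95  1.25]
```

```bash
python3 - <<'E'
from h import *
f=(.68,0,-.73)
plan((-60,90,310),f,(0,1,0));plan((-130,-3,160),f,(0,1,0));plan((-118,-3,21),f,(0,1,0))
E
```

```text
shift [-0.43  2.04  1.59] turn [-2.04  1.4  11.13]
shift [-2.51  3.09 -1.41] turn [-2.04  1.4  11.13]
shift [-2.47  2.85 -4.19] turn [-2.04  1.4  11.13]
```

Request:
{"api": "move_arm", "payload": {"targets": [-0.1,0.4,0.8,0,0,0,0,-0.2,0.8,1.5,-0.2,0.14,1.1,0,-0.4,1.4,1.5,-0.4,0.28,2.2,0,-0.4,2.0,1.5,-0.6,0.42,3.3,0,-0.8,2.4,1.4,-0.8,0.56,4.4,0,-1.2,2.7,1.0,-1,0.7,5.5,0,-1.7,3.0,0.5,-1.2,0.84,6.6,0,-2.2,3.1,0,-1.4,1,7.8,0,-2.5,3.1,-0.5,-1.6,1.1,8.9,0,-2.5,3.1,-1.0,-1.8,1.25,10,0]}}

```text
time_s: 4.8
tcp_pos: [569.6, 341.0, 183.1]
orientation: [0.895, -0.09, 0.072, -0.431]
wrist_force: [1.3, 1.4, 0.5]
width: 0.0
```

```bash
python3 - <<'E'
from h import *
st();f=(.68,0,-.73)
plan((-118,-3,60),f,(0,1,0));plan((-118,-3,21),f,(0,1,0));plan((-30,-3,21),f,(0,1,0))
E
```

```text
4.8 loc [-132.    -1.5  183.1] f [ 0.58 -0.21 -0.78] x [0.39 0.92 0.05] F [-1.1  1.5  0.5] w 0.0 q [ 0.69  0.85  0.78 -0.47  2.    0.84]
shift [ 0.02 -0.28 -2.46] turn [-0.59  0.38  2.88]
shift [ 0.02 -0.28 -3.24] turn [-0.59  0.38  2.88]
shift [ 0.34 -2.01 -3.24] turn [-0.59  0.38  2.88]
```

Request:
{"api": "move_arm", "payload": {"targets": [0,0,-0.3,-0.2,0.13,1,0,0,0,-0.8,-0.4,0.26,2,0,0,-0.2,-1.5,-0.6,0.38,2.9,0,0,-0.3,-2.2,-0.6,0.38,2.9,0,0,-0.3,-2.8,-0.6,0.38,2.9,0,0,-0.3,-3.15,-0.6,0.38,2.9,0,0,-0.3,-3.2,-0.6,0.38,2.9,0]}}

```text
time_s: 5.5
tcp_pos: [568.8, 325.4, 20.6]
orientation: [0.914, 0.083, -0.037, -0.396]
wrist_force: [-0.0, -0.2, -0.2]
width: -0.1
```

```bash
python3 - <<'E'
from h import *
st();f=(.68,0,-.73)
plan((-60,-3,21),f,(0,1,0));plan((-30,-3,21),f,(0,1,0))
E
```

```text
5.5 loc [-116.8   -5.1   20.6] f [ 0.68 -0.   -0.73] x [-0.  1. -0.] F [ 0.2 -0.1 -0.2] w -0.1 q [ 0.76  0.88  1.08 -0.61  1.64  0.68]
shift [ 0.24 -1.11  0.01] turn [ 0.03 -0.01 -0.01]
shift [ 0.35 -1.7   0.01] turn [ 0.03 -0.01 -0.01]
```

Request:
{"api": "move_arm", "payload": {"targets": [0.04,-0.16,0,0,0,0,0,0.07,-0.32,0,0,0,0,0,0.1,-0.48,0,0,0,0,0,0.14,-0.64,0,0,0,0,0,0.17,-0.8,0,0,0,0,0,0.2,-0.96,0,0,0,0,0,0.24,-1.12,0,0,0,0,0,0.27,-1.28,0,0,0,0,0,0.3,-1.42,0,0,0,0,0,0.32,-1.5,0,0,0,0,0]}}

```text
time_s: 6.5
tcp_pos: [584.9, 249.5, 20.6]
orientation: [0.914, 0.083, -0.037, -0.396]
wrist_force: [-0.3, 1.3, 1.6]
width: 0.1
```

```bash
python3 - <<'E'
from h import *
st()
a,d=grab('side');cv2.imwrite('pics/s3.png',cv2.resize(a[150:260,150:290,::-1],(760,600),interpolation=cv2.INTER_CUBIC))
E
```

```text
6.5 loc [-39.3  -2.9  20.6] f [ 0.68 -0.   -0.73] x [-0.  1. -0.] F [-1.4 -0.1  1.6] w 0.1 q [ 0.67  0.78  1.24 -0.65  1.55  0.65]
```

View pics/s3.png

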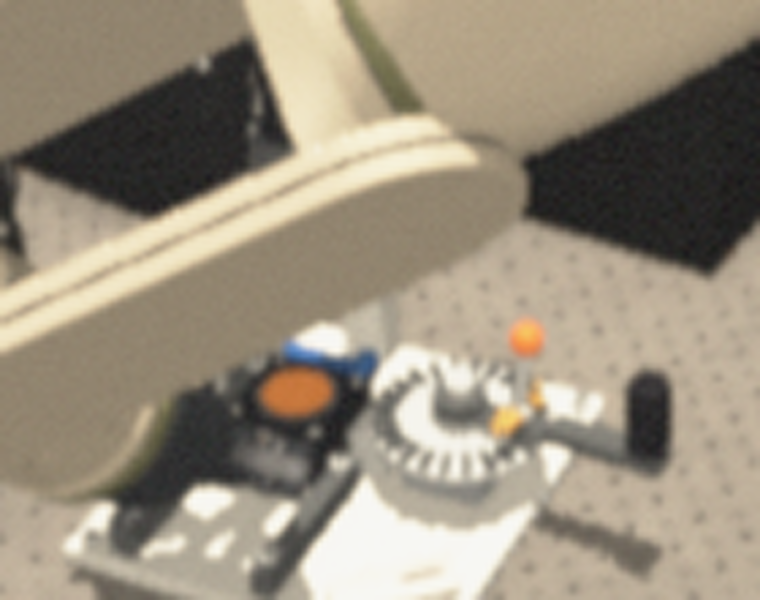

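Request:
{"api": "move_arm", "payload": {"targets": [0.01,-0.04,0,0,0,0,0,0.02,-0.08,0,0,0,0,0,0.03,-0.12,0,0,0,0,0,0.03,-0.16,0,0,0,0,0,0.03,-0.16,0,0,0,0,0]}}

```text
time_s: 7.05
tcp_pos: [586.4, 240.9, 20.5]
orientation: [0.914, 0.082, -0.037, -0.395]
wrist_force: [1.2, 0.8, -0.3]
width: -0.0
```

```bash
python3 - <<'E'
from h import *
st()
p,d=grab('side');C=L(cloud('side',d));p=p.astype(int)
m=(p[...,0]>p[...,2]+80)&(C[...,2]>36)&(C[...,2]<52)&(abs(C[...,1])<35)
print(m.sum(),C[m].min(0).round(1),C[m].max(0).round(1),np.median(C[m],0).round(1))
E
```

```text
7.05 loc [-30.5  -2.9  20.5] f [ 0.68 -0.   -0.73] x [-0.  1. -0.] F [-0.6  1.3 -0.3] w -0.0 q [ 0.66  0.77  1.26 -0.65  1.54  0.64]
78 [-12.8 -18.6  39.1] [22.7 12.  46.9] [ 3.9 -2.7 44.3]
```

Request:
{"api": "move_arm", "payload": {"targets": [0.01,-0.04,0,0,0,0,0,0.01,-0.08,0,0,0,0,0,0.02,-0.11,0,0,0,0,0,0.02,-0.13,0,0,0,0,0,0.02,-0.13,0,0,0,0,0]}}

```text
time_s: 7.6
tcp_pos: [587.4, 234.2, 20.5]
orientation: [0.914, 0.082, -0.037, -0.395]
wrist_force: [0.5, 0.1, -0.5]
width: 0.1
```

```bash
python3 - <<'E'
from h import *
st()
p,d=grab('side');C=L(cloud('side',d));p=p.astype(int)
m=(p[...,0]>p[...,2]+80)&(C[...,2]>36)&(C[...,2]<52)&(abs(C[...,1])<35)
print(m.sum(),C[m].min(0).round(1),C[m].max(0).round(1),np.median(C[m],0).round(1))
E
```

```text
7.6 loc [-23.7  -3.2  20.5] f [ 0.68 -0.   -0.73] x [-0.  1. -0.] F [ 0.   0.5 -0.5] w 0.1 q [ 0.65  0.76  1.27 -0.65  1.53  0.64]
78 [ -5.8 -19.2  40.8] [27.2 13.7 46.4] [12.6 -4.  44.1]
```

Request:
{"api": "move_arm", "payload": {"targets": [0,-0.02,0,0,0,0,0,0.01,-0.04,0,0,0,0,0,0.01,-0.06,0,0,0,0,0]}}

```text
time_s: 7.95
tcp_pos: [587.8, 232.3, 20.5]
orientation: [0.914, 0.083, -0.037, -0.396]
wrist_force: [-2.7, 9.0, 1.0]
width: -0.3
```

Request:
{"api": "move_arm", "payload": {"targets": [-0.1,0.4,0.05,0,0,0,0,-0.2,0.9,0.3,0,0,0,0,-0.4,1.8,1.0,0,0,0,0,-0.5,2.4,2.0,0,0,0,0,-0.9,2.4,3.0,0,0,0,0,-1.6,2.2,4.0,0,0,0,0]}}

```text
time_s: 8.55
tcp_pos: [522.4, 346.4, 198.2]
orientation: [0.914, 0.083, -0.037, -0.396]
wrist_force: [-0.2, 0.8, 0.8]
width: 0.2
```

```bash
python3 - <<'E'
from h import *
st()
p,d=grab('side');C=L(cloud('side',d));q=p.astype(int)
m=(q[...,0]>q[...,2]+80)&(C[...,2]>36)&(C[...,2]<52)&(abs(C[...,1])<35)
print(m.sum(),C[m].min(0).round(1),C[m].max(0).round(1),np.median(C[m],0).round(1))
cv2.imwrite('pics/s4.png',cv2.resize(p[150:260,150:290,::-1],(760,600),interpolation=cv2.INTER_CUBIC))
m=(q[...,0]>190)&(q[...,2]<100)&(C[...,2]>75)&(C[...,2]<110)&(C[...,1]<-60)
print('ball',np.median(C[m],0))
plan((55,-150,200),(0,0,-1),(0,1,0));plan((55,-150,200),(0,0,-1),(1,0,0));plan((55,-150,200),(0,0,-1),(0,-1,0))
E
```

```text
8.55 loc [-145.8  -47.   198.2] f [ 0.68  0.   -0.73] x [-0.  1. -0.] F [-0.8 -0.   0.8] w 0.2 q [ 0.82  0.64  1.08 -0.61  1.86  0.6 ]
72 [ -4.7 -19.2  41.3] [28.  12.8 47. ] [12.1 -4.2 44.4]
ball [ 479.13557384 -244.09184566   83.20447835]
shift [-1.28 -4.35 -0.14] turn [ 5.26  1.   -0.  ]
shift [-1.28 -4.35 -0.14] turn [  4.89  -3.33 -10.68]
shift [-1.28 -4.35 -0.14] turn [-1.53  8.07 20.95]
```

View pics/s4.png

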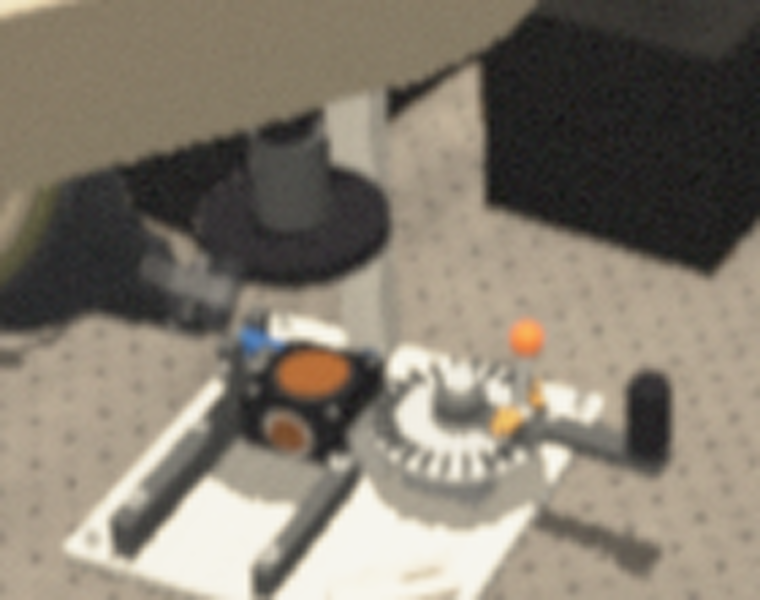

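Request:
{"api": "move_arm", "payload": {"targets": [-0.7,-0.4,0.2,0.8,0.15,0,0,-1.4,-0.8,0.2,1.7,0.3,0,0,-1.6,-1.6,0.2,2.6,0.5,0,0,-1.5,-2.5,0.2,3.5,0.7,0,0,-1.4,-3.4,0.2,4.4,0.85,0,0,-1.3,-4.3,0,5.26,1,0,0,-1.0,-4.4,0,5.26,1,0,0,-0.8,-4.3,-0.6,5.26,1,0,0]}}

```text
time_s: 9.4
tcp_pos: [484.6, 128.6, 181.4]
orientation: [-0.704, -0.064, 0.058, 0.705]
wrist_force: [0.5, 0.9, 0.1]
width: -0.1
```

```bash
python3 - <<'E'
from h import *
st()
p,d=grab('top');C=L(cloud('top',d));q=p.astype(int)
m=(q[...,0]>190)&(q[...,2]<100)&(C[...,2]>75)&(C[...,2]<110)&(C[...,1]<-60)&(abs(C[...,0])<60)
print('ball',m.sum(),np.median(C[m],0))
plan((58,-117,81),(0,0,-1),(0,1,0))
E
```

```text
9.4 loc [  61.8 -123.1  181.4] f [ 0.    0.01 -1.  ] x [0.01 1.   0.01] F [-0.8  0.7  0.1] w -0.1 q [ 0.16 -0.12  1.83  0.    1.42 -0.02]
ball 0 [nan nan nan]
shift [ 0.17  0.06 -1.85] turn [-0.   -0.    0.04]
  return _methods._mean(a, axis=axis, dtype=dtype,
  ret = um.true_divide(
```

Request:
{"api": "move_arm", "payload": {"targets": [0.1,0,-0.7,0,0,0,0,0.13,0.05,-1.4,0,0,0,0,0.13,0.05,-1.95,0,0,0,0,0.13,0.05,-2.0,0,0,0,0,0.09,0.25,-2.0,0,0,0,0,0.06,0.4,-2.0,0,0,0,0,0.04,0.55,-2.0,0,0,0,0,0.02,0.65,-2.0,0,0,0,0,0,0.75,-2.0,0,0,0,0,0,0.75,-2.0,0,0,0,0]}}

```text
time_s: 10.45
tcp_pos: [481.6, 168.5, 73.9]
orientation: [-0.704, -0.062, 0.062, 0.705]
wrist_force: [-0.2, 0.2, 0.3]
width: 0.2
```

```bash
python3 - <<'E'
from h import *
st()
p,d=grab('side');cv2.imwrite('pics/s5.png',cv2.resize(p[150:260,150:290,::-1],(760,600),interpolation=cv2.INTER_CUBIC))
E
```

```text
10.45 loc [  22.  -118.9   73.9] f [-0.  0. -1.] x [0. 1. 0.] F [-0.2 -0.1  0.3] w 0.2 q [0.24 0.02 1.9  0.   1.22 0.06]
```

View pics/s5.png

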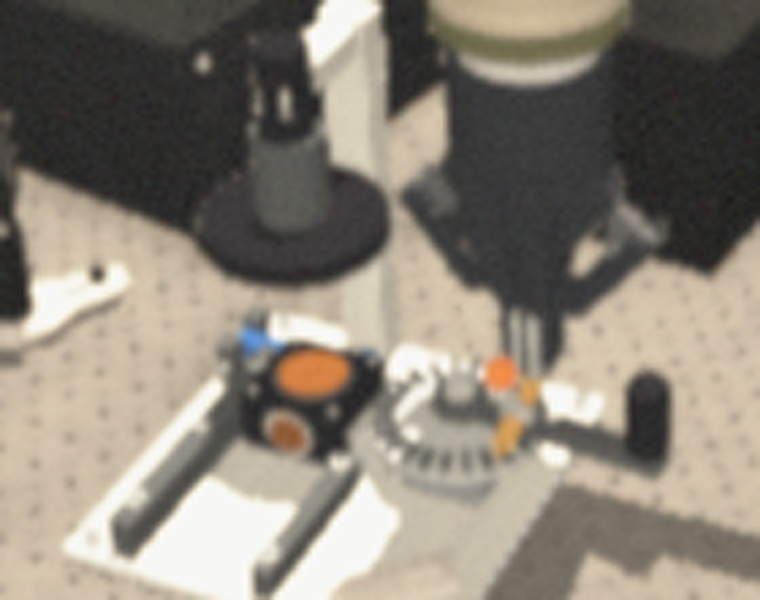

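```bash
python3 - <<'E'
from h import *
plan((5.5,-185,150),(0,0,-1),(-1,0.06,0));plan((5.5,-185,66),(0,0,-1),(-1,0.06,0))
E
```

```text
shift [-1.36  0.1   1.53] turn [-0.   -0.   10.86]
shift [-1.36  0.1  -0.15] turn [-0.   -0.   10.86]
```

Request:
{"api": "move_arm", "payload": {"targets": [0.08,-0.4,0.2,0,0,0,0,0.08,-0.4,1.0,0,0,1,0,0,-0.2,1.5,0,0,2,0,-0.4,-0.1,1.5,0,0,3,50,-0.8,0,1.5,0,0,4,50,-1.2,0.1,1.5,0,0,5,50,-1.36,0.1,1.5,0,0,6,50,-1.36,0.1,1.5,0,0,7,50,-1.36,0.1,1.5,0,0,8,50,-1.36,0.1,1.5,0,0,9,50]}}

```text
time_s: 11.5
tcp_pos: [413.6, 172.8, 148.8]
orientation: [-0.532, -0.465, 0.466, 0.532]
wrist_force: [-0.2, -0.2, 0.8]
width: 49.8
```

Request:
{"api": "move_arm", "payload": {"targets": [0,0,0,0,0,1,50,0,0,0,0,0,1.9,50,0,0,0,0,0,1.9,50]}}

```text
time_s: 11.8
tcp_pos: [413.5, 172.6, 148.8]
orientation: [-0.466, -0.532, 0.532, 0.466]
wrist_force: [-0.0, 0.6, -0.2]
width: 49.8
```

```bash
python3 - <<'E'
from h import *
st()
p,d=grab('side');C=L(cloud('side',d));q=p.astype(int)
m=(q.max(-1)<75)&(C[...,1]<-140)&(C[...,1]>-210)&(C[...,2]>70)&(C[...,2]<105)&(abs(C[...,0])<60)
print('knob',m.sum(),np.median(C[m],0).round(),C[m].min(0).round(),C[m].max(0).round())
plan((5.5,-185,66),(0,0,-1),(-1,0.06,0))
E
```

```text
11.8 loc [   5.8 -185.2  148.8] f [ 0. -0. -1.] x [-1.    0.05 -0.  ] F [-0.6  0.1 -0.2] w 49.8 q [ 0.28 -0.24  2.   -0.    1.38 -1.42]
knob 77 [  -3. -188.   88.] [  -8. -196.   71.] [  10. -180.  100.]
shift [ 0.    0.01 -1.66] turn [ 0.   -0.   -0.06]
```

Request:
{"api": "move_arm", "payload": {"targets": [0,0,-0.8,0,0,0,50,0,0,-1.5,0,0,0,50,0,0,-1.66,0,0,0,50,0,0,-1.66,0,0,0,30,0,0,-1.66,0,0,0,30,0,0,-1.66,0,0,0,30]}}

```text
time_s: 12.45
tcp_pos: [415.2, 173.1, 67.9]
orientation: [0.468, 0.532, -0.53, -0.466]
wrist_force: [0.6, -1.3, -0.4]
width: 29.8
```

```bash
cat >> h.py <<'E'
def arc(th0,ths):
    s,R=tool();A=np.array([12,-84])
    for th in ths:
        k=A-100*np.array([np.sin(th),np.cos(th)]);w=W(*k,0)
        print(round(th,2),((w-s['tcp_pos'])/50)[:2].round(2),'yaw',round(-np.degrees(th-th0)/8,2))
E
python3 - <<'E'
from h import *
st();arc(.065,np.arange(.1,1.3,.06))
E
```

```text
12.45 loc [   5.6 -183.5   67.9] f [-0.  0. -1.] x [-1.    0.05  0.  ] F [ 1.4  0.4 -0.4] w 29.8 q [ 0.28 -0.14  2.07 -0.    1.21 -1.42]
0.1 [-0.01  0.07] yaw -0.25
0.16 [-0.02  0.19] yaw -0.68
0.22 [-0.02  0.31] yaw -1.11
0.28 [-0.01  0.43] yaw -1.54
0.34 [0.01 0.55] yaw -1.97
0.4 [0.03 0.67] yaw -2.4
0.46 [0.06 0.78] yaw -2.83
0.52 [0.09 0.9 ] yaw -3.26
0.58 [0.14 1.01] yaw -3.69
0.64 [0.19 1.12] yaw -4.12
0.7 [0.24 1.22] yaw -4.55
0.76 [0.31 1.33] yaw -4.98
0.82 [0.38 1.42] yaw -5.41
0.88 [0.45 1.52] yaw -5.84
0.94 [0.53 1.61] yaw -6.27
1.0 [0.62 1.69] yaw -6.7
1.06 [0.71 1.77] yaw -7.13
1.12 [0.8  1.85] yaw -7.56
1.18 [0.9  1.91] yaw -7.99
1.24 [1.   1.97] yaw -8.42
```

Request:
{"api": "move_arm", "payload": {"targets": [-0.01,0.07,0,0,0,-0.25,30,-0.02,0.19,0,0,0,-0.7,30,-0.02,0.31,0,0,0,-1.1,30,-0.01,0.43,0,0,0,-1.5,30,0.01,0.55,0,0,0,-2,30,0.03,0.67,0,0,0,-2.4,30,0.03,0.67,0,0,0,-2.4,30]}}

```text
time_s: 13.15
tcp_pos: [418.0, 207.3, 69.7]
orientation: [0.55, 0.447, -0.444, -0.548]
wrist_force: [0.1, -1.3, 1.6]
width: 30.1
```

```bash
python3 - <<'E'
from h import *
st();arc(.40,np.arange(.4,1.2,.04))
E
```

```text
13.15 loc [ -27.6 -174.6   69.7] f [ 0.    0.01 -1.  ] x [-0.93  0.38  0.  ] F [ 1.3 -0.1  1.6] w 30.1 q [ 0.35 -0.1   2.02 -0.    1.21 -1.01]
0.4 [-0.03 -0.02] yaw -0.0
0.44 [-0.01  0.06] yaw -0.29
0.48 [0.01 0.14] yaw -0.57
0.52 [0.04 0.21] yaw -0.86
0.56 [0.07 0.29] yaw -1.15
0.6 [0.1  0.36] yaw -1.43
0.64 [0.13 0.43] yaw -1.72
0.68 [0.17 0.5 ] yaw -2.01
0.72 [0.21 0.57] yaw -2.29
0.76 [0.25 0.64] yaw -2.58
0.8 [0.3  0.71] yaw -2.86
0.84 [0.34 0.77] yaw -3.15
0.88 [0.39 0.83] yaw -3.44
0.92 [0.45 0.89] yaw -3.72
0.96 [0.5  0.95] yaw -4.01
1.0 [0.56 1.01] yaw -4.3
1.04 [0.62 1.06] yaw -4.58
1.08 [0.68 1.11] yaw -4.87
1.12 [0.74 1.16] yaw -5.16
1.16 [0.81 1.21] yaw -5.44
```

Request:
{"api": "move_arm", "payload": {"targets": [-0.01,0.06,-0.03,0,0,-0.3,30,0.01,0.14,-0.03,0,0,-0.6,30,0.04,0.21,-0.03,0,0,-0.9,30,0.07,0.29,-0.03,0,0,-1.15,30]}}

```text
time_s: 13.55
tcp_pos: [422.1, 221.7, 69.3]
orientation: [0.585, 0.402, -0.398, -0.582]
wrist_force: [-1.2, -2.7, 1.6]
width: 30.1
```

```bash
python3 - <<'E'
from h import *
st();arc(.56,np.arange(.54,1.2,.02))
E
```

```text
13.55 loc [ -41.  -168.    69.3] f [ 0.    0.01 -1.  ] x [-0.85  0.52  0.  ] F [ 2.4 -1.6  1.6] w 30.1 q [ 0.38 -0.07  2.   -0.    1.2  -0.82]
0.54 [-0.03 -0.04] yaw 0.14
0.56 [-0.02  0.  ] yaw -0.0
0.58 [-0.    0.04] yaw -0.14
0.6 [0.02 0.07] yaw -0.29
0.62 [0.03 0.11] yaw -0.43
0.64 [0.05 0.15] yaw -0.57
0.66 [0.07 0.18] yaw -0.72
0.68 [0.09 0.22] yaw -0.86
0.7 [0.11 0.25] yaw -1.0
0.72 [0.13 0.29] yaw -1.15
0.74 [0.15 0.32] yaw -1.29
0.76 [0.17 0.35] yaw -1.43
0.78 [0.19 0.39] yaw -1.58
0.8 [0.21 0.42] yaw -1.72
0.82 [0.24 0.45] yaw -1.86
0.84 [0.26 0.48] yaw -2.01
0.86 [0.29 0.52] yaw -2.15
0.88 [0.31 0.55] yaw -2.29
0.9 [0.34 0.58] yaw -2.44
0.92 [0.36 0.61] yaw -2.58
0.94 [0.39 0.64] yaw -2.72
0.96 [0.42 0.66] yaw -2.86
0.98 [0.45 0.69] yaw -3.01
1.0 [0.48 0.72] yaw -3.15
1.02 [0.51 0.75] yaw -3.29
1.04 [0.54 0.77] yaw -3.44
1.06 [0.57 0.8 ] yaw -3.58
1.08 [0.6  0.83] yaw -3.72
1.1 [0.63 0.85] yaw -3.87
1.12 [0.66 0.87] yaw -4.01
1.14 [0.69 0.9 ] yaw -4.15
1.16 [0.73 0.92] yaw -4.3
1.18 [0.76 0.94] yaw -4.44
```

Tangential force ≈2.8 N: the wheel is now driving. Continue in small steps.

Request:
{"api": "move_arm", "payload": {"targets": [0,0.04,0,0,0,-0.15,30,0.02,0.07,0,0,0,-0.3,30,0.03,0.11,0,0,0,-0.45,30,0.05,0.15,0,0,0,-0.6,30]}}

```text
time_s: 13.95
tcp_pos: [424.9, 228.6, 69.8]
orientation: [0.602, 0.377, -0.373, -0.597]
wrist_force: [-2.2, -7.9, 6.2]
width: 29.9
```

Request:
{"api": "move_arm", "payload": {"targets": [0.02,0.035,0,0,0,-0.15,30,0.04,0.07,0,0,0,-0.3,30,0.06,0.1,0,0,0,-0.43,30]}}

```text
time_s: 14.25
tcp_pos: [427.0, 232.0, 69.6]
orientation: [0.613, 0.357, -0.356, -0.608]
wrist_force: [-7.1, -12.7, 9.3]
width: 30.0
```

Request:
{"api": "move_arm", "payload": {"targets": [-0.04,-0.07,0,0,0,0.2,30,-0.06,-0.1,0,0,0,0.3,46,-0.06,-0.1,0,0,0,0.3,46,-0.06,-0.1,0,0,0,0.3,46,-0.06,-0.1,0.5,0,0,0.3,46,-0.06,-0.1,1.3,0,0,0.3,46,-0.06,-0.1,2.0,0,0,0.3,46,-0.8,-1.0,2.5,0,0,0.3,46,-1.0,-2,3,0,0,0.3,46,-1.0,-2.8,3,0,0,0.3,46]}}

```text
time_s: 15.25
tcp_pos: [377.7, 99.3, 221.2]
orientation: [0.606, 0.372, -0.368, -0.6]
wrist_force: [1.1, -0.0, 0.4]
width: 45.9
```

```bash
python3 - <<'E'
from h import *
st()
p,d=grab('side');C=L(cloud('side',d));q=p.astype(int)
m=(q[...,0]>q[...,2]+80)&(C[...,2]>36)&(C[...,2]<52)&(abs(C[...,1])<35)
print(m.sum(),C[m].min(0).round(1),C[m].max(0).round(1),np.median(C[m],0).round(1))
t,_=grab('top')
a=cv2.resize(p[150:270,150:290],(640,548),interpolation=cv2.INTER_CUBIC)
cv2.imwrite('pics/s6.png',a[:,:,::-1])
cv2.imwrite('pics/t6.png',cv2.resize(t[135:255,150:270,::-1],(600,600),interpolation=cv2.INTER_CUBIC))
E
```

```text
15.25 loc [  71.5 -233.6  221.2] f [ 0.01  0.01 -1.  ] x [-0.8  0.6  0. ] F [0.2 1.1 0.4] w 45.9 q [ 0.13 -0.48  2.04 -0.01  1.56 -0.97]
84 [ -4.4 -18.8  41.3] [31.6 17.9 47.6] [11.8  0.1 43.9]
```

View pics/s6.png

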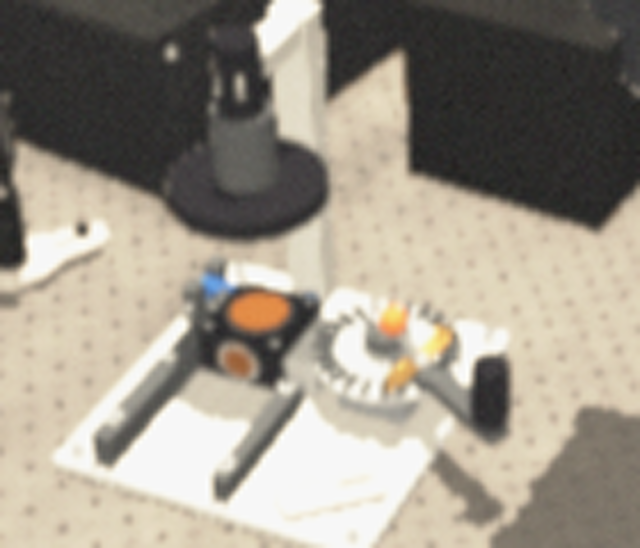

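View pics/t6.png

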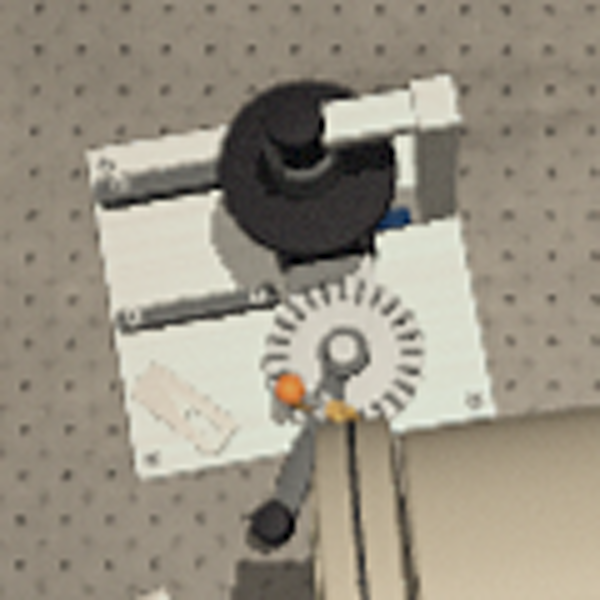

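```bash
python3 -c "
from h import *
print(arm.close_job());st()"
```

```text
the job is handed in; nothing more can be done
None
the job is handed in; nothing more can be done
```

The cassette is clamped against the fence and the job is handed in, at about 15 s on the robot clock. I did the four steps in the order asked:

- **Flag:** I tipped it inward from behind. It fell, and the depth reading showed it lying across the channel with its top at about z 26–28.
- **Cassette:** I pushed it home with the tool leaning back about 43°, until the wrist force rose to 9 N against the flag.
- **Pawl:** I flipped the lever to the clockwise side.
- **Handle:** I swung the knob clockwise until the resistance rose to about 14.5 N sideways at the knob, then let go and backed clear.

**Last checks, from the side and top views:**

| Check | Result |
|---|---|
| Cassette position | local about (11.8, 0.1); the target is x 12, and y 0 puts it against the fence |
| Cassette attitude | flat; the window height did not change |
| Flag | down |
| Pawl | on the tighten side |
| Fork | not moved |
| Robot | clear of everything |

**Not fully confirmed:**

- **Push above the suggested range:** 14.5 N is more than the 5–8 N suggested. There was also about 9 N of upward force on the tool from the knob.
- **Clamp force not measured:** I judged the clamp firm from the push at the knob and from the cassette staying put after release.
- **Other bystanders not checked:** apart from the fork, I did not re-measure the other things on the table. The arm showed no unexpected contact forces.

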